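# Pull the filter cassette and show it at the light screen

## Task

Lift the white flap (with the blue grip bar) of the grey air filter unit until it stands open past upright, and leave it open. Draw the orange-framed filter cassette hidden under it straight up out of its slot, and hold it up in front of the glowing inspection screen: upright, centred on the screen, its flat face parallel to the screen, about 5 cm away and touching nothing but the gripper. The program finishes while still holding the cassette there, steadily; do not put it down, and do not push the other things on the bench about.

Things in the scene. Friction and masses are not known exactly. Their poses are not given: they have to be found in the camera images.
- housing: Grey air filter unit, fixed; place and yaw vary. Box 120 x 120 x 70 mm high, 5 mm walls, open on top under the flap. Origin: centre of underside; x points from front (louvres, grip bar) to rear (hinge), z up. Guide channels on the side walls, to 62 mm height, hold the cassette at local x = 0, flat faces along x, in a slot 14 (x) x 88 mm (y). Hose spigot 30 mm out of the +y side.
- flap (a joint): Hinge of the white flap, rad: 0 shut, grows as it opens, pi/2 upright, stop at 1.83. Starts shut or ajar (up to 0.2). The stiff hinge (0.18 N m) keeps it at whatever angle it is left. The flap is a dome 124 x 124 x 36 mm.
- flap_hinge (a point): Middle of the hinge axis, at the unit's rear rim: 60 mm behind the unit's middle, 71 mm above the bench. The axis runs along the unit's y; the flap swings up and to the rear.
- flap_bar (a point): Centre of the flap's blue round grip bar, 14 mm thick, 36 mm long, parallel to the hinge axis, 32 mm ahead of the flap's front face on a central tongue 14 mm wide, 8 mm thick. Flap shut: 154 mm ahead of the hinge axis and 14 mm above it (85 mm above the bench). Pinched on its two ends it can turn between the fingers as the flap swings.
- filter_center (a point): Centre (half-way up) of the loose cassette, 50 to 100 g, orange frame, white pleats. Frame 10 mm thick (its x) x 84 wide (y) x 66 high; mid-top a tab 10 (x) x 26 (y) x 22 mm high; 88 mm high in all. Tab centre 33 mm above this point. z: up to the tab. At the start it stands in the unit on a 6 mm floor; the tab is 24 mm proud of the rim, under the flap.
- screen: Inspection light screen, fixed; place and yaw vary. Glowing white face 120 x 110 mm high in a black frame 140 x 130 x 14 mm, its middle 105 and its top 170 mm above the bench, on a black foot 10 mm high reaching 33 mm ahead of the face. Origin: on the bench below the face. The face looks along its -x.
- screen_face (a point): Centre of the glowing face, 105 mm above the bench; same axes as the screen (-x is out of the face, towards the viewer; y along the face, z up). Hold the cassette's centre about 65 mm out from here, at the same height.
- timer: Bystander: white twist timer, 68 x 67 x 47 mm. Origin: centre of its underside.
- loose_cap: Bystander: blue screw cap, 53 mm across, 26 mm high. Origin: underside.
- stopper: Bystander: black rubber stopper, 31 mm across, 26 mm high. Origin: underside.
- vial_1: Bystander: small bottle with white cap, 36 mm across, 75 mm high. Origin: underside.
- bottle_12: Bystander: screw-cap glass bottle with blue cap, 56 mm across, 134 mm high. Origin: underside.
- marker: Bystander: felt marker, 136 mm long, lying. Origin: underside.
- glass_rod: Bystander: glass rod, 206 mm long, 8 mm thick, lying. Origin: underside.
Things that resemble listed ones, but are neither listed nor needed, are in the scene too. Leave any yellow look-alike of the screen alone.

How it is judged:
By the outcome, as a careful person would: the job done as asked, in the order asked, and still so for the second after the job is handed in, while the arm keeps its last pose, push and grip.
It also fails if it takes over 58 s, if anything falls off the work surface, if the arm or the gripper's body presses on something with over 40 N, if the wrist force passes 120 N, or if a joint passes its speed limit or range.

## Robot

A 6-joint arm with a two-finger parallel gripper is mounted at the origin on a cart in front of the work surface, level with it; the furniture and walls round the work are solid. World frame = base frame: x ahead of the robot, y to its left, z up, the work surface at z = 0. Lengths are in m, angles in rad, forces in N, time in s.
With the tool pointing down it reaches from about 0.35 to 0.775 m from the base axis. Payload 7.3 kg.
Tool frame: the origin (TCP) lies at the very end of the fingers, on their centre line; the grasp point (between the pads) lies 19 mm behind it; z points along the fingers, y is the direction in which the jaws open and shut (so a half turn about z gives the same grasp; the last joint's range is limited). The gripper opens to 92 mm and grips with 3 to 60 N. Pads are 19 mm wide; open, the fingers measure 130 mm over their backs; the gripper's body (75 mm by 190 mm) begins 47 mm behind the grasp point.
Start: joints at [-1.482, 0.342, 1.524, -0, 1.275, -0.146], TCP at [0.122, -0.511, 0.227] pointing down, gripper open.
Joint ranges: [-2.53, 2.53], [-0.77, 2.02], [0.04, 2.7], [-1, 4.14], [0.28, 2.66], [-3.11, 3.11]. Speed limits (rad/s): [2.57, 2.57, 3.14, 3.14, 3.14, 3.14].

## Interface

Orientations are given as [roll, pitch, yaw] about the fixed x, y, z axes, in that order (R = Rz(yaw) Ry(pitch) Rx(roll)).
In Python, from cell import monitor, eyes, order gives the robot as it stands. The module is installed in compiled form; this text tells all that it offers.
- The arm moves only by the tool carry_out, never from a script. Its argument "targets" is a list of rows, each a list of 2 entries, a list of its own where there are three numbers: the shift along the tool's x, y, z in m, then the turn about the tool's z in rad. In form: [[[dx, dy, dz], twist], ...]. A call has 1 to 10 rows; each row shifts and turns the pose as measured when the row begins, along the tool's axes as they then stand; what a row does not reach is not made up. A row lasts 1/8 s, in which the tool goes at most 62.5 mm and 10.7 degrees, less where a joint would pass 70% of its speed; a pose out of reach is approached as far as the arm can. A call is refused whole if a number of a shift passes 0.0625 or a number of a turn 0.188, either way. A call with a gripper value outside its range is refused whole. "fingers" is the closure, from 0 (fully open) to 1 (shut), set as the call begins (left out, the last holds). The fingers move at their own pace and stop on an object; "grip_force" is the grip in N (left out, the last holds). Time passes only in rows, so rows that do not move let the fingers close. It gives the time, the measured TCP pose, the force and the opening at its end, in the units of the state.
- monitor.observe(): the state, without advancing time (a new reading comes with each control period).
- eyes.read_camera(name): name is "side" or "top"; returns the picture (400x640x3 uint8, red, green, blue); there is no depth.
- eyes.camera_info(name): a dict with "K" (3x3 intrinsics, pixels), "dist" ([k1, k2, p1, p2, k3] as OpenCV has them; the pictures are not rectified), "rvec" (rotation vector, rad) and "tvec" (3), from world to camera coordinates, as OpenCV has them. Camera axes: x right, y down, z forward; pixel columns grow to the right and rows downward; lengths in m; the calibration is good to about 2 mm. A picture is of the moment at which its call begins. camera_info takes no time and is no camera call.
- order.hand_in(): hands the job in, once; it reports no verdict.
The state is a dict: "time": time; "qpos": joint angles; "qvel": joint speeds; "joint_efforts": joint torques, N m; "tool_pos": TCP position; "tool_rot": TCP orientation; "contact_force": force on the tool from outside, world axes, zero at the start; "torque": the same for the moment, N m; "opening": finger opening in m.
Only numpy, scipy, OpenCV 4.12 (cv2) and the standard library are available. Lean on these libraries where they do the work, as an engineer would, in place of code of your own. Each camera call takes 0.05 s, during which the arm holds its last target.

## Working session

There is one attempt and no reset: what is moved stays moved. The work goes in short steps, Python scripts to look and compute and a tool call to move; the robot and the scene stay as the last step left them, time stands still between calls to the robot, and variables do not carry over. Pictures are saved under pics/ and viewed, and the job is handed in when it is done.

Besides the shell and the picture viewer there is one more tool, called after "Call:" in YAML: its name, and indented under it one key for each argument. carry_out: Moves the arm, as the interface text tells. Its arguments: {"type":"object","properties":{"targets":{"type":"array","items":{"type":"array"}},"fingers":{"type":"number"},"grip_force":{"type":"number"}},"required":["targets"]}

```bash
mkdir -p pics; cat > look.py <<'E'
import sys,cv2
from cell import monitor,eyes
for n in sys.argv[2:]:
    im=eyes.read_camera(n); cv2.imwrite(f'pics/{sys.argv[1]}_{n}.png',im[:,:,::-1])
s=monitor.observe(); print(s['time'],s['tool_pos'],s['tool_rot'],s['opening'],s['contact_force'])
E
python3 look.py a side top; python3 -c "
from cell import eyes
for n in('side','top'):print(eyes.camera_info(n))"
```

```text
0.1 [ 0.12211409 -0.51024843  0.22611824] [-3.14024501e+00 -1.70060806e-04  2.34809361e-01] 0.09178242075519553 [0.68151277 0.29485145 0.08737535]
{'K': array([[411.79270841,   0.        , 326.28209484],
       [  0.        , 411.79270841, 199.86560155],
       [  0.        ,   0.        ,   1.        ]]), 'dist': array([0.02704094, 0.        , 0.        , 0.        , 0.        ]), 'rvec': array([ 2.08498886, -0.19805588,  0.0829838 ]), 'tvec': array([-0.56708713,  0.09223911,  1.06974137])}
{'K': array([[516.76980276,   0.        , 328.58948131],
       [  0.        , 516.76980276, 199.55955458],
       [  0.        ,   0.        ,   1.        ]]), 'dist': array([-0.05550194,  0.        ,  0.        ,  0.        ,  0.        ]), 'rvec': array([ 2.15602275, -2.11756619,  0.14168599]), 'tvec': array([-0.11123934,  0.5825112 ,  1.35109383])}
```

View pics/a_side.png

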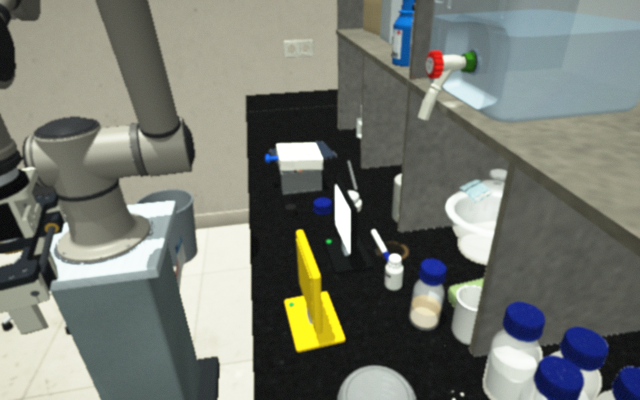

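View pics/a_top.png

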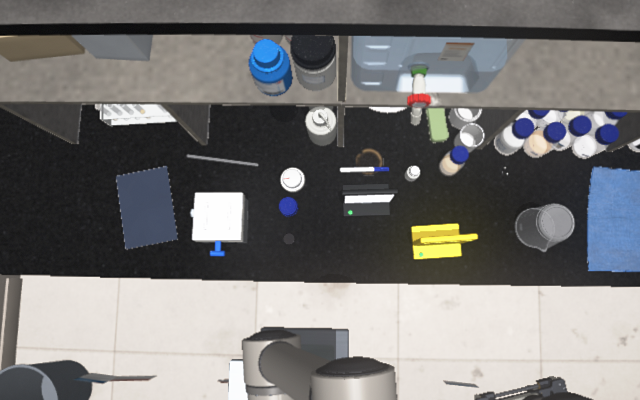

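```bash
cat > h.py <<'E'
import numpy as np,cv2
from cell import eyes
C={n:eyes.camera_info(n) for n in('side','top')}
def ray(n,uv):
    c=C[n];R=cv2.Rodrigues(c['rvec'])[0]
    p=cv2.undistortPoints(np.array(uv,float).reshape(-1,1,2),c['K'],c['dist'])[:,0]
    d=(np.c_[p,np.ones(len(p))])@R
    return -R.T@c['tvec'],d
def plane(n,uv,z):
    o,d=ray(n,uv);return o+d*((z-o[2])/d[:,2])[:,None]
def proj(n,P):
    c=C[n];return cv2.projectPoints(np.array(P,float).reshape(-1,1,3),c['rvec'],c['tvec'],c['K'],c['dist'])[0][:,0]
def crop(src,dst,x0,y0,x1,y1,f):
    im=cv2.imread(src)[y0:y1,x0:x1];cv2.imwrite(dst,cv2.resize(im,None,fx=f,fy=f,interpolation=cv2.INTER_CUBIC))
E
python3 - <<'E'
from h import *
print(ray('top',[[320,200]])[0],ray('side',[[320,200]])[0])
crop('pics/a_top.png','pics/a_t1.png',180,170,280,270,6)
crop('pics/a_top.png','pics/a_t2.png',330,150,430,230,7)
crop('pics/a_side.png','pics/a_s1.png',250,120,370,280,3)
for n,uv,z in[('bar',[217,247],.085),('top',[[193,193],[243,193],[243,242],[193,242]],.107),('foot',[[344,216],[390,216]],.01),('yellowtop',[[412,226],[478,236]],.1)]:print(n,plane('top',uv,z))
E
```

```text
[ 0.37854655 -0.12489245  1.42065211] [ 0.41729757 -0.96911746  0.60092974]
bar [[0.44875899 0.18563217 0.085     ]]
top [[0.58605512 0.25039727 0.107     ]
 [0.5881968  0.11977562 0.107     ]
 [0.46167365 0.11432368 0.107     ]
 [0.45908745 0.24312784 0.107     ]]
foot [[ 0.54434571 -0.14336272  0.01      ]
 [ 0.54650492 -0.26959679  0.01      ]]
yellowtop [[ 0.51094429 -0.31679986  0.1       ]
 [ 0.48801815 -0.48588294  0.1       ]]
```

View pics/a_t1.png

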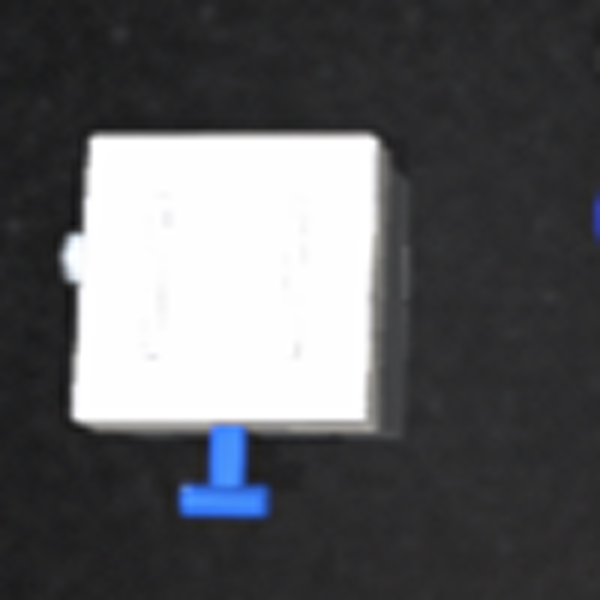

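View pics/a_t2.png

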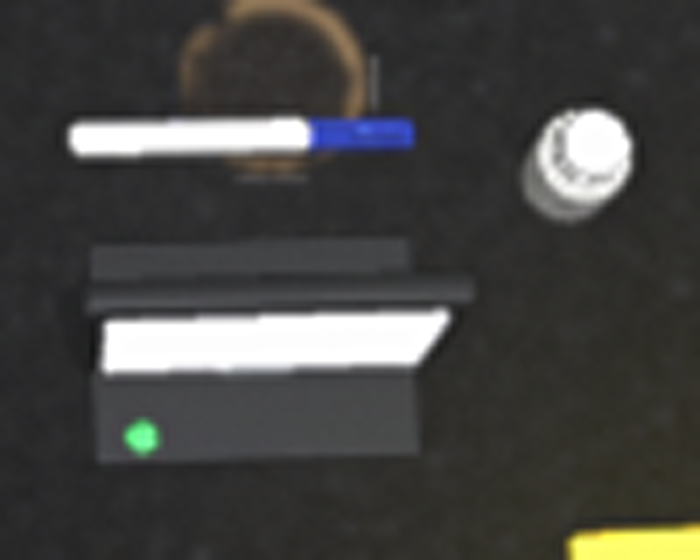

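View pics/a_s1.png

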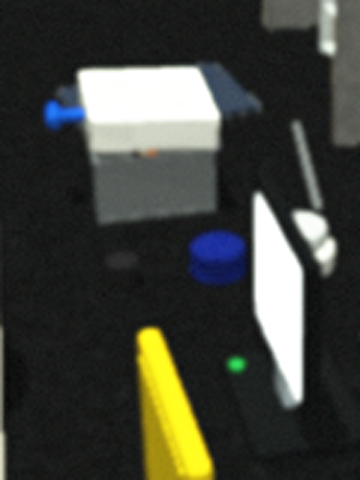

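```bash
cat >> h.py <<'E'
def tri(uvt,uvs):
    o1,d1=ray('top',[uvt]);o2,d2=ray('side',[uvs]);d1=d1[0];d2=d2[0]
    t=np.linalg.lstsq(np.c_[d1,-d2],o2-o1,rcond=None)[0]
    a=o1+d1*t[0];b=o2+d2*t[1];return (a+b)/2,np.linalg.norm(a-b)
E
python3 - <<'E'
from h import *
crop('pics/a_side.png','pics/a_s2.png',260,135,340,200,9)
im=cv2.imread('pics/a_top.png').astype(int);B,G,R=im[...,0],im[...,1],im[...,2]
m=((B>120)&(B-R>80)).astype('uint8')
n,l,st,c=cv2.connectedComponentsWithStats(m)
for i in range(1,n):
    if st[i][0]<260: print(st[i],c[i])
x,y,w,h,_=st[[i for i in range(1,n) if 190<c[i][0]<235 and 230<c[i][1]][0]]
for r in range(y,y+h):
    xs=np.where(m[r,190:240])[0]+190; print(r,xs.min(),xs.max(),len(xs))
w=((im.min(2)>200)).astype('uint8')
n,l,st,c=cv2.connectedComponentsWithStats(w)
for i in range(1,n):
    if st[i][4]>200 and 180<c[i][0]<420 and 180<c[i][1]<260:
        print(st[i],c[i]);cs=cv2.findContours((l==i).astype('uint8'),0,2)[0][0];print(cv2.approxPolyDP(cs,3,True)[:,0].tolist(), cv2.minAreaRect(cs))
im=cv2.imread('pics/a_side.png').astype(int);B,G,R=im[...,0],im[...,1],im[...,2]
m=((B>100)&(B-R>60)).astype('uint8')[:, :300]
n,l,st,c=cv2.connectedComponentsWithStats(m)
for i in range(1,n): print('side',st[i],c[i])
E
```

```text
[ 249   39   41   44 1299] [268.38645112  61.14164742]
[210 241  15  15 136] [217.19852941 249.66911765]
241 215 220 6
242 215 220 6
243 215 220 6
244 215 220 6
245 215 220 6
246 215 220 6
247 215 220 6
248 215 220 6
249 215 220 6
250 214 220 7
251 210 224 15
252 210 224 15
253 210 224 15
254 210 224 15
255 210 224 15
[ 191  193   52   47 2298] [217.19277633 216.03394256]
[[195, 193], [192, 238], [240, 239], [242, 193]] ((216.49998474121094, 216.0), (50.99999237060547, 45.99999237060547), -0.0)
[345 195  49   8 325] [367.97846154 198.37538462]
[[345, 202], [389, 201], [393, 195], [345, 196]] ((368.9941101074219, 198.3463897705078), (6.8410964012146, 48.23357391357422), 87.79740142822266)
side [265 153  14  10  90] [270.43333333 157.43333333]
```

View pics/a_s2.png

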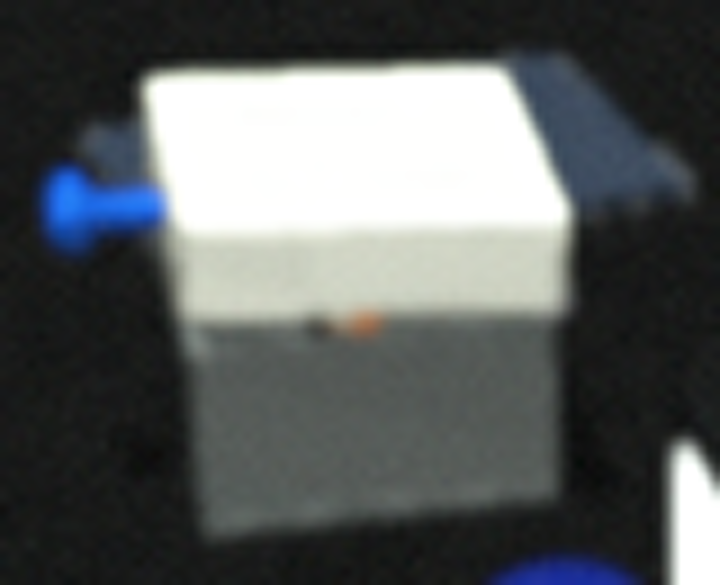

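```bash
python3 - <<'E'
from h import *
T=lambda u,v:((u+.5)/6-.5+180,(v+.5)/6-.5+170)
S=lambda u,v:((u+.5)/9-.5+260,(v+.5)/9-.5+135)
for n,a,b in[('nf',(368,420),(178,234)),('ff',(72,418),(146,76)),('fr',(88,133),(504,66)),('nr',(380,133),(572,222)),('barend',(269,501),(71,220))]:print(n,tri(T(*a),S(*b)))
# lower edge housing near side z=0
print(plane('side',[S(207,535),S(557,500)],0))
# rim of housing near side? flap lower edge
T2=lambda u,v:((u+.5)/7-.5+330,(v+.5)/7-.5+150)
S1=lambda u,v:((u+.5)/3-.5+250,(v+.5)/3-.5+120)
print('foot',plane('top',[T2(98,462),T2(420,453),T2(410,240),T2(92,246)],.01))
print('facebot',plane('top',[T2(103,373),T2(415,365)],.05))
print('facetop',plane('top',[T2(103,322),T2(452,310)],.16))
print('frametop',plane('top',[T2(88,310),T2(474,300),T2(474,280),T2(88,290)],.17))
for n,a,b in[('face top near',(452,310),(303,266)),('bot near',(415,366),(290,405)),('top far',(103,322),(256,193))]:print(n,tri(T2(*a),S1(*b)))
E
```

```text
nf (array([0.4653065 , 0.11890954, 0.11248487]), np.float64(0.004094414708809712))
ff (array([0.46386977, 0.24446723, 0.11659062]), np.float64(0.003074003911056498))
fr (array([0.58865771, 0.24716727, 0.10759442]), np.float64(0.0012702382057672582))
nr (array([0.5913985 , 0.12096611, 0.10280971]), np.float64(0.0014828059301313554))
barend (array([0.43170621, 0.1618735 , 0.10164036]), np.float64(0.0021025450745128455))
[[0.46435634 0.12352949 0.        ]
 [0.58296891 0.12233764 0.        ]]
foot [[ 0.54551008 -0.14216845  0.01      ]
 [ 0.55122365 -0.26841108  0.01      ]
 [ 0.63604585 -0.26431637  0.01      ]
 [ 0.63153384 -0.13851979  0.01      ]]
facebot [[ 0.57508353 -0.14308184  0.05      ]
 [ 0.58019596 -0.26236651  0.05      ]]
facetop [[ 0.57747874 -0.14135695  0.16      ]
 [ 0.58383528 -0.26434432  0.16      ]]
frametop [[ 0.58006478 -0.13591525  0.17      ]
 [ 0.5858823  -0.27093703  0.17      ]
 [ 0.59298219 -0.2709428   0.17      ]
 [ 0.58716133 -0.1358076   0.17      ]]
face top near (array([ 0.58350894, -0.26402376,  0.16313353]), np.float64(0.00036593116715887014))
bot near (array([ 0.57783272, -0.26257417,  0.04485999]), np.float64(0.005431298478644609))
top far (array([ 0.57647003, -0.14124278,  0.1575518 ]), np.float64(0.002770841038325555))
```

Call:
carry_out:
  targets:
    - [[0.03,-0.03,-0.02],0.108]
    - [[0.035,-0.03,-0.02],0.108]
    - [[0.04,-0.022,-0.01],0]
    - [[0.04,-0.022,0],0]
    - [[0.04,-0.022,0],0]
    - [[0.04,-0.022,0],0]
    - [[0.03,-0.04,0],0]
    - [[0.03,-0.045,0],0]
  fingers: 0

```text
time: 1.1
tool_pos: [0.3995, -0.2592, 0.2753]
tool_rot: [-3.135, 0.002, 0.004]
contact_force: [0.0, -0.3, 1.1]
opening: 0.092
```

Call:
carry_out:
  targets:
    - [[0.02,-0.055,0],0]
    - [[0.01,-0.055,0],0]
    - [[0,-0.055,0],0]
    - [[0,-0.055,0],0]
    - [[0,-0.055,0],0]
    - [[0,-0.055,0],0]
    - [[0,-0.055,0],0]
    - [[0,-0.055,0.02],0]
    - [[0,0,0.03],-0.014]
    - [[0,0,0],0]

```text
time: 2.35
tool_pos: [0.4262, 0.1997, 0.2248]
tool_rot: [-3.133, 0.005, 0.024]
contact_force: [0.5, -1.0, 0.1]
opening: 0.0919
```

```bash
python3 look.py b side top; python3 -c "
from h import *
crop('pics/b_top.png','pics/b_t1.png',170,170,290,290,5)
crop('pics/b_side.png','pics/b_s1.png',230,100,350,200,6)"
```

```text
2.45 [0.42802705 0.19940108 0.22716782] [-3.13151104e+00 -1.12687599e-04  2.23134788e-02] 0.09178341069387758 [-0.43654787 -0.06927175 -0.71829374]
```

View pics/b_t1.png

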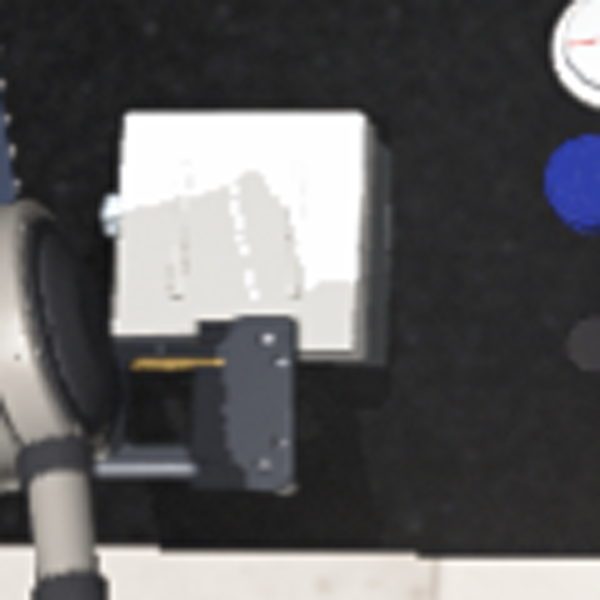

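View pics/b_s1.png

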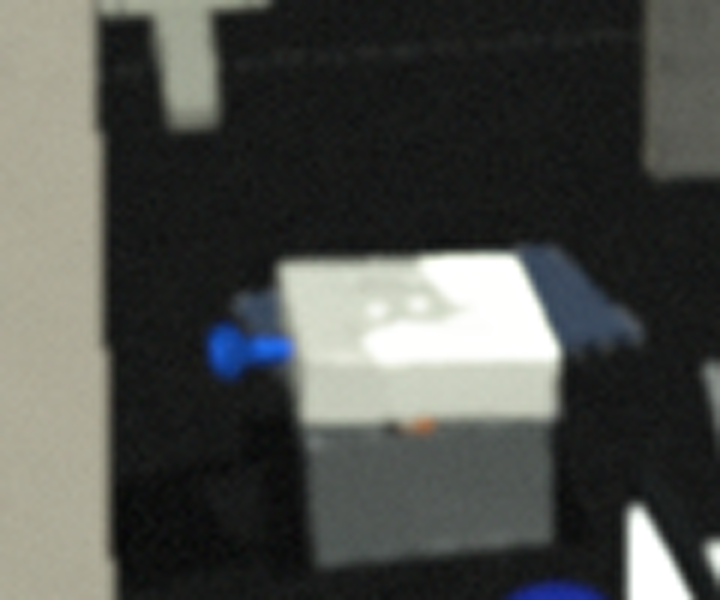

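Call:
carry_out:
  targets:
    - [[0.004,0.019,0.03],0.003]
    - [[0,0,0.05],0]
    - [[0,0,0.045],0]
    - [[0,0,0.018],0]
    - [[0,0,0],0]

```text
time: 3.08
tool_pos: [0.4408, 0.1787, 0.0881]
tool_rot: [-3.128, -0.016, 0.01]
contact_force: [0.6, 0.4, 0.5]
opening: 0.0918
```

```bash
python3 look.py c side; python3 -c "
from h import *
crop('pics/c_side.png','pics/c_s1.png',230,100,350,200,6)"
```

```text
3.125 [0.44135006 0.178853   0.08886336] [-3.12802314 -0.01777021  0.00991918] 0.09190296508442271 [ 0.58114835 -1.0042767   0.4968477 ]
```

View pics/c_s1.png

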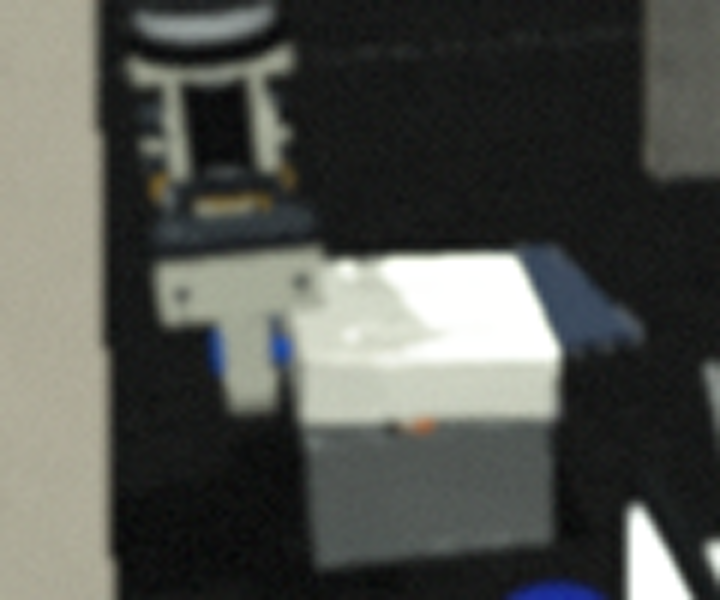

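Call:
carry_out:
  targets:
    - [[-0.005,-0.001,0.003],0]
    - [[-0.004,0,0.002],0]
    - [[0,0,0],0]

```text
time: 3.5
tool_pos: [0.4339, 0.1799, 0.0866]
tool_rot: [-3.127, -0.024, 0.009]
contact_force: [0.3, -0.1, 0.7]
opening: 0.0918
```

Call:
carry_out:
  targets:
    - [[-0.002,0,0.003],0]
    - [[0,0,0],0]
    - [[0,0,0],0]
    - [[0,0,0],0]
    - [[0,0,0],0]
    - [[0,0,0],0]
  fingers: 1
  grip_force: 15

```text
time: 4.25
tool_pos: [0.4322, 0.181, 0.0839]
tool_rot: [-3.125, -0.025, 0.008]
contact_force: [-1.8, 22.9, -1.2]
opening: 0.0362
```

```bash
python3 look.py d side; python3 -c "
from h import *
crop('pics/d_side.png','pics/d_s1.png',230,100,350,200,6)"
```

```text
4.3 [0.43218884 0.18177122 0.08395386] [-3.12332811 -0.02497715  0.00778593] 0.03603689301694411 [ 0.55747336  9.0516475  -1.52067582]
```

View pics/d_s1.png

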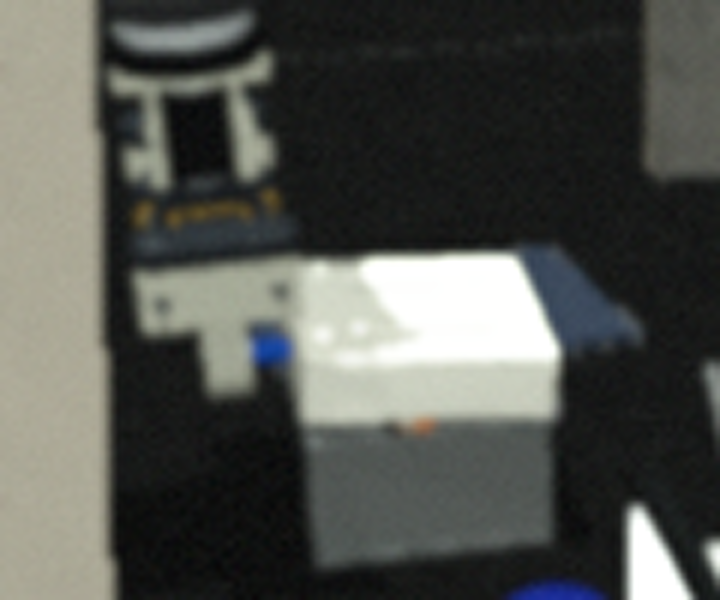

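Call:
carry_out:
  targets:
    - [[0.005,0,-0.0185],0]
    - [[0.0075,0,-0.018],0]
    - [[0.0095,0,-0.0165],0]
    - [[0.0115,0,-0.0155],0]
    - [[0.0135,0,-0.014],0]

```text
time: 4.92
tool_pos: [0.4747, 0.1826, 0.1672]
tool_rot: [-3.121, -0.016, 0.008]
contact_force: [0.8, 2.1, -4.3]
opening: 0.0359
```

Call:
carry_out:
  targets:
    - [[0.017,-0.001,-0.0095],0]
    - [[0.0165,0,-0.0105],0]
    - [[0.0175,0,-0.0085],0]
    - [[0.0185,0,-0.006],0]
    - [[0,0,0],0]

```text
time: 5.55
tool_pos: [0.5405, 0.1837, 0.2045]
tool_rot: [-3.122, -0.005, 0.01]
contact_force: [0.8, 0.8, 1.4]
opening: 0.0357
```

```bash
python3 look.py e side; python3 -c "
from h import *
crop('pics/e_side.png','pics/e_s1.png',230,60,370,200,5)"
```

```text
5.6 [0.53976434 0.18367099 0.20424857] [-3.12184857 -0.00428658  0.00982447] 0.03607135849273419 [0.36710591 1.0802154  2.40813606]
```

View pics/e_s1.png

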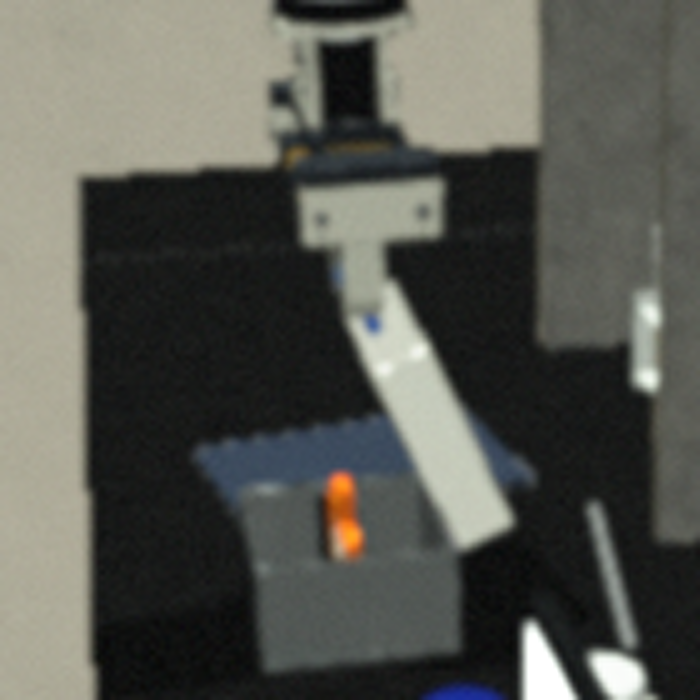

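Call:
carry_out:
  targets:
    - [[0.022,0,-0.003],0]
    - [[0.022,0,-0.0015],0]
    - [[0.0205,0,0.0015],0]
    - [[0.0215,0,0.0045],0]
    - [[0,0,0],0]

```text
time: 6.22
tool_pos: [0.6243, 0.1851, 0.2058]
tool_rot: [-3.122, -0.005, 0.011]
contact_force: [2.7, 0.5, 1.6]
opening: 0.0357
```

```bash
python3 look.py f side; python3 -c "
from h import *
crop('pics/f_side.png','pics/f_s1.png',230,60,370,200,5)"
```

```text
6.275 [0.62366081 0.18504255 0.20592298] [-3.12214726 -0.00450041  0.01149772] 0.03581347329442644 [2.17991706 0.28771395 2.24957221]
```

View pics/f_s1.png

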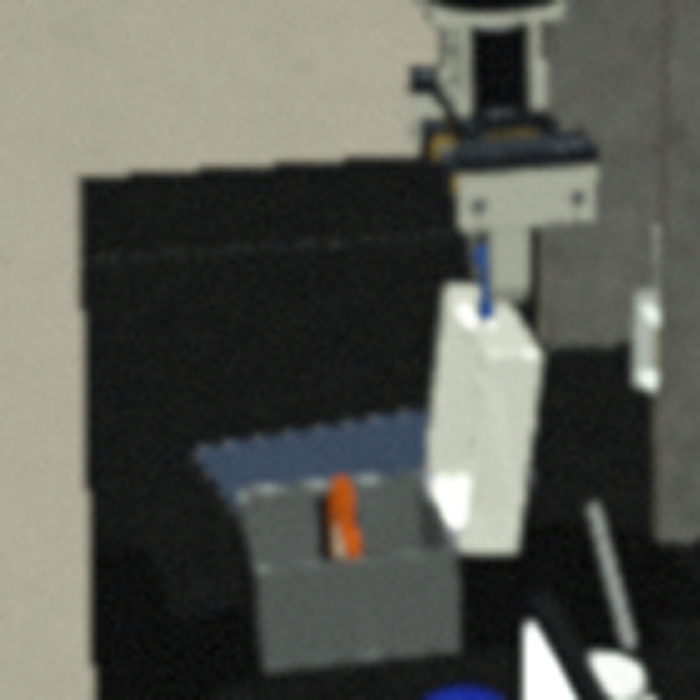

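Call:
carry_out:
  targets:
    - [[0.007,0,0.0015],0]
    - [[0.006,0,0.0015],0]
    - [[0,0,0],0]

```text
time: 6.65
tool_pos: [0.6356, 0.1852, 0.2026]
tool_rot: [-3.123, -0.002, 0.012]
contact_force: [1.3, 0.5, 2.7]
opening: 0.0359
```

Call:
carry_out:
  targets:
    - [[0,0,0],0]
    - [[0,0,0],0]
    - [[0,0,0],0]
    - [[0,0,0],0]
  fingers: 0

```text
time: 7.15
tool_pos: [0.6346, 0.1851, 0.2014]
tool_rot: [-3.123, 0.001, 0.012]
contact_force: [0.1, -0.6, -0.3]
opening: 0.0712
```

Call:
carry_out:
  targets:
    - [[0,0,-0.02],0]
    - [[0,0,-0.03],0]
    - [[0,0,0],0]

```text
time: 7.52
tool_pos: [0.6342, 0.1841, 0.2519]
tool_rot: [-3.124, 0.002, 0.012]
contact_force: [0.1, 0.9, -0.2]
opening: 0.0914
```

```bash
python3 look.py g side top; python3 -c "
from h import *
crop('pics/g_side.png','pics/g_s1.png',230,60,370,200,5)
crop('pics/g_top.png','pics/g_t1.png',170,150,290,270,5)"
```

```text
7.625 [0.63295231 0.18392549 0.24874921] [-3.12436447  0.00786821  0.01206074] 0.09173621688940622 [-0.44270743 -0.77435095 -0.26930617]
```

View pics/g_s1.png

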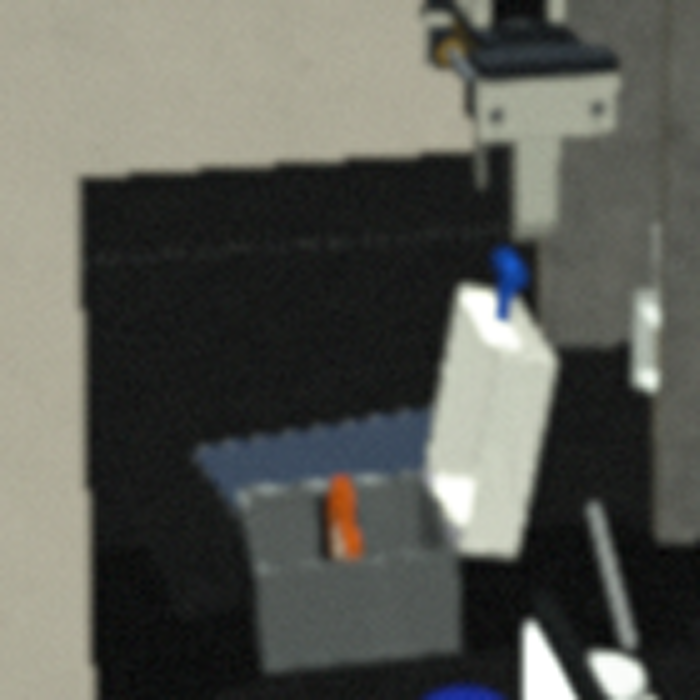

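View pics/g_t1.png

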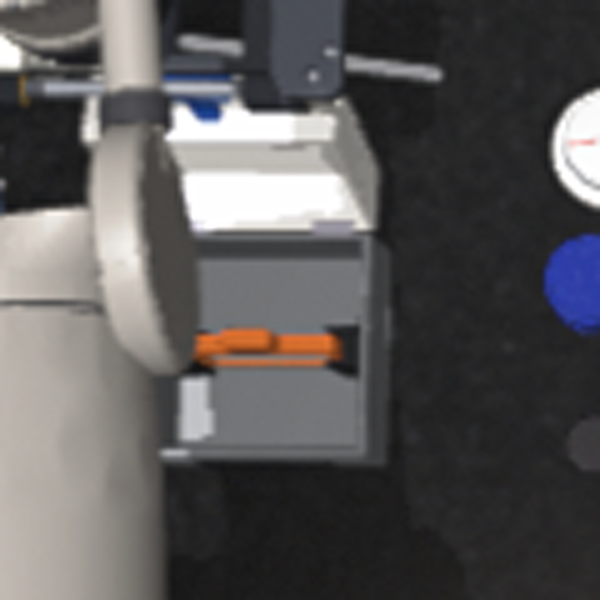

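```bash
python3 - <<'E'
from h import *
im=cv2.cvtColor(cv2.imread('pics/g_top.png'),cv2.COLOR_BGR2HSV)
m=cv2.inRange(im,(3,120,80),(20,255,255))[200:235,200:245]
for r in range(35):
    xs=np.where(m[r])[0]
    if len(xs):print(200+r,200+xs.min(),200+xs.max())
T=lambda u,v:((u+.5)/5-.5+170,(v+.5)/5-.5+150)
print('tab top',plane('top',[T(218,340),T(278,338),T(248,339)],.094))
print('shoulder right',plane('top',[T(341,347)],.072))
print('rim corners',plane('top',[T(372,235),T(375,460),T(362,448),T(165,455)],.07))
S=lambda u,v:((u+.5)/5-.5+230,(v+.5)/5-.5+60)
print('side tab top near',tri(T(278,338),S(342,484)))
E
```

```text
216 214 223
217 209 237
218 209 237
219 209 237
220 209 237
221 209 237
222 210 235
tab top [[0.52427234 0.19728633 0.094     ]
 [0.52588977 0.16591553 0.094     ]
 [0.52508177 0.1815926  0.094     ]]
shoulder right [[0.52416899 0.13705987 0.072     ]]
rim corners [[0.58446581 0.12357159 0.07      ]
 [0.46514557 0.11688748 0.07      ]
 [0.4713039  0.12401019 0.07      ]
 [0.46555666 0.22815806 0.07      ]]
side tab top near (array([0.5234707 , 0.16468559, 0.09981527]), np.float64(0.0035288578954230064))
```

Call:
carry_out:
  targets:
    - [[-0.03,0,0],0]
    - [[-0.04,0,0],0]
    - [[-0.03,0,0],0]
    - [[-0.008,0.001,0],0]
    - [[0,0,0],0]

```text
time: 8.25
tool_pos: [0.5199, 0.1808, 0.2425]
tool_rot: [-3.126, 0.019, 0.012]
contact_force: [0.9, -0.0, 0.4]
opening: 0.0918
```

Call:
carry_out:
  targets:
    - [[0,0,0.02],0]
    - [[0,0,0.03],0]
    - [[0,0,0.03],0]
    - [[0,0,0.025],0]
    - [[0,0,0],0]

```text
time: 8.88
tool_pos: [0.5237, 0.1819, 0.1324]
tool_rot: [-3.126, 0.017, 0.01]
contact_force: [0.4, -0.0, -0.2]
opening: 0.0919
```

Call:
carry_out:
  targets:
    - [[0.001,0,0.02],0.004]
    - [[0,0,0.02],0]
    - [[0,0,0.01],0]
    - [[0,0,0],0]

```text
time: 9.38
tool_pos: [0.5292, 0.1829, 0.0841]
tool_rot: [-3.125, 0.01, 0.005]
contact_force: [-0.5, -1.1, -0.5]
opening: 0.0918
```

```bash
python3 look.py i side; python3 -c "
from h import *
crop('pics/i_side.png','pics/i_s1.png',260,100,360,200,7)"
```

```text
9.425 [0.52948735 0.18301266 0.08463101] [-3.12501572  0.00893378  0.00450682] 0.09161889702014124 [-0.47858096 -0.28159744  0.17788453]
```

View pics/i_s1.png

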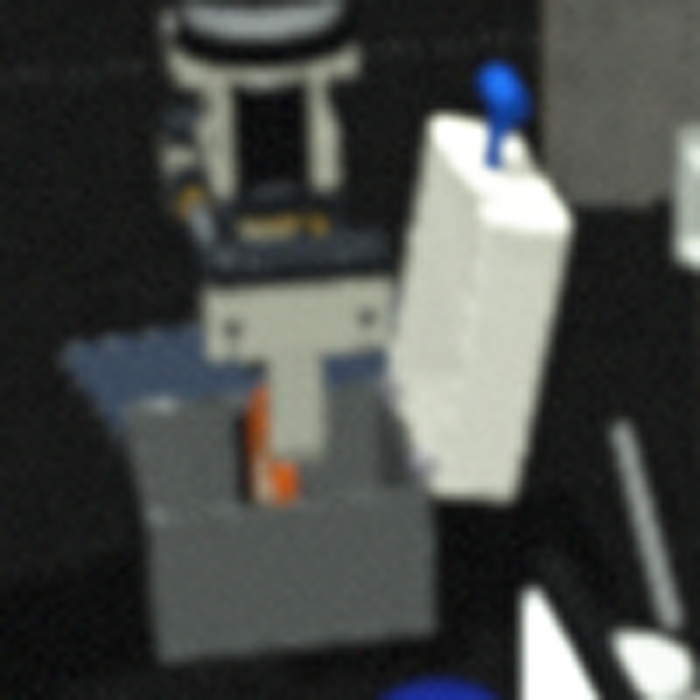

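Call:
carry_out:
  targets:
    - [[-0.006,0.001,0],-0.014]
    - [[0,0,0.005],0]
    - [[0,0,0.003],0]
    - [[0,0,0],0]

```text
time: 9.93
tool_pos: [0.5241, 0.1823, 0.0783]
tool_rot: [-3.124, 0.005, 0.02]
contact_force: [0.2, 0.2, -0.8]
opening: 0.092
```

Call:
carry_out:
  targets:
    - [[0,0,0.0025],0]
    - [[0,0,0],0]

```text
time: 10.18
tool_pos: [0.5242, 0.1824, 0.0756]
tool_rot: [-3.124, 0.005, 0.02]
contact_force: [-0.5, 0.1, -0.6]
opening: 0.0919
```

Call:
carry_out:
  targets:
    - [[0,0,0],0]
    - [[0,0,0],0]
    - [[0,0,0],0]
    - [[0,0,0],0]
    - [[0,0,0],0]
    - [[0,0,0],0]
  fingers: 1
  grip_force: 30

```text
time: 10.92
tool_pos: [0.5244, 0.1824, 0.0758]
tool_rot: [-3.124, 0.005, 0.02]
contact_force: [0.2, 1.2, -0.2]
opening: 0.0365
```

```bash
python3 look.py j side top; python3 -c "
from h import *
crop('pics/j_side.png','pics/j_s1.png',260,100,360,200,7)
crop('pics/j_top.png','pics/j_t1.png',170,150,290,270,5)"
```

```text
11.025 [0.5243521  0.18238048 0.07573181] [-3.12424574  0.00474119  0.01964159] 0.02832863060711253 [-0.53640651  0.20538621  0.49788466]
```

View pics/j_s1.png

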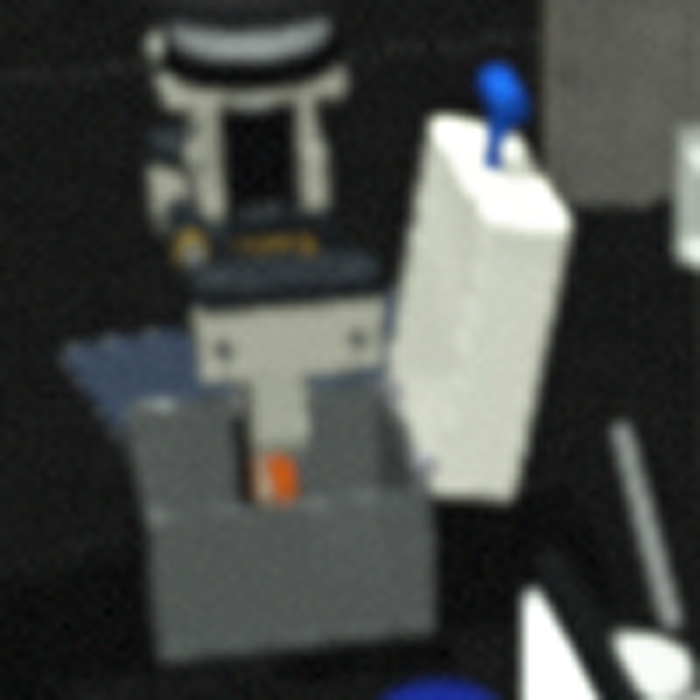

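Call:
carry_out:
  targets:
    - [[0,0,0],0]
    - [[0,0,0],0]
    - [[0,0,0],0]
    - [[0,0,0],0]
  grip_force: 40

```text
time: 11.52
tool_pos: [0.5244, 0.1824, 0.0758]
tool_rot: [-3.124, 0.005, 0.02]
contact_force: [-0.1, 0.0, 0.6]
opening: 0.0255
```

Call:
carry_out:
  targets:
    - [[0,0,-0.005],0]
    - [[0,0,-0.008],0]
    - [[0,0,-0.008],0]
    - [[0,0,-0.008],0]

```text
time: 12.02
tool_pos: [0.5242, 0.1818, 0.1063]
tool_rot: [-3.124, 0.006, 0.02]
contact_force: [0.6, 1.1, -1.1]
opening: 0.0257
```

Call:
carry_out:
  targets:
    - [[0,0,-0.012],0]
    - [[0,0,-0.012],0]
    - [[0,0,-0.015],0]
    - [[0,0,-0.015],0]
    - [[0,0,-0.015],0]
    - [[0,0,-0.015],0]
    - [[0,0,-0.01],0]
    - [[0,0,0],0]

```text
time: 13.02
tool_pos: [0.5254, 0.1802, 0.2097]
tool_rot: [-3.124, 0.001, 0.02]
contact_force: [0.6, -1.5, -1.2]
opening: 0.0253
```

```bash
python3 look.py k side; python3 -c "
from h import *
crop('pics/k_side.png','pics/k_s1.png',250,60,370,200,5)"
```

```text
13.075 [0.52516903 0.18012808 0.2091778 ] [-3.12373436e+00  1.78845573e-03  1.95754527e-02] 0.02563576288740581 [ 0.10074593  0.13057396 -0.40379037]
```

View pics/k_s1.png

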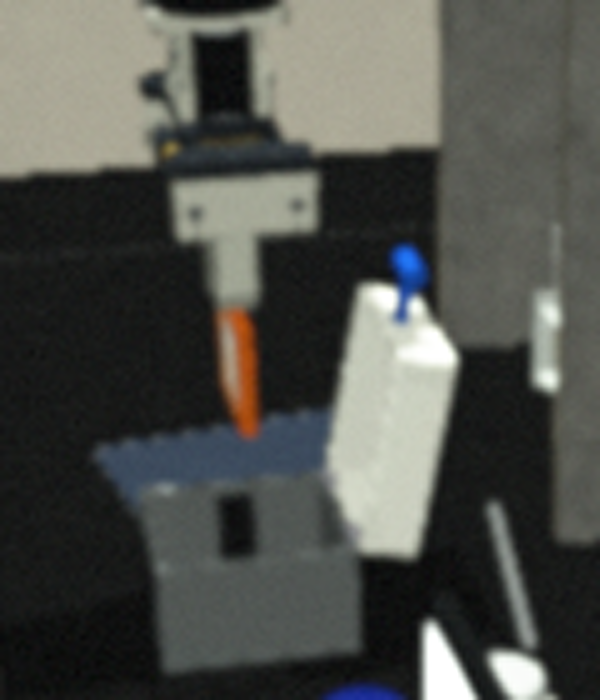

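Call:
carry_out:
  targets:
    - [[-0.004,0.02,0],0]
    - [[-0.004,0.035,0],0]
    - [[-0.004,0.045,0],0]
    - [[-0.004,0.045,0],0]
    - [[-0.004,0.045,0],0]
    - [[-0.004,0.045,0],0]
    - [[-0.004,0.045,0],0]
    - [[-0.003,0.035,0],0]
    - [[0,0.02,0],0]
    - [[0,0,0],0]

```text
time: 14.32
tool_pos: [0.4915, -0.173, 0.1968]
tool_rot: [-3.123, 0.015, 0.017]
contact_force: [0.6, -0.2, -1.8]
opening: 0.0256
```

Call:
carry_out:
  targets:
    - [[0.004,0.015,0.01],-0.013]
    - [[0.006,0.015,0.015],-0.013]
    - [[0.006,0.003,0.02],0]
    - [[0.005,0,0.012],0]
    - [[0,0,0],0]
    - [[0,0,0],0]

```text
time: 15.08
tool_pos: [0.513, -0.205, 0.1332]
tool_rot: [-3.121, 0.018, 0.049]
contact_force: [0.1, -0.3, -0.4]
opening: 0.0254
```

```bash
python3 look.py l side top; python3 -c "
from h import *
crop('pics/l_side.png','pics/l_s1.png',290,130,390,290,4)
crop('pics/l_top.png','pics/l_t1.png',320,150,440,260,5)"
```

```text
15.175 [ 0.51302165 -0.2050853   0.13355015] [-3.12119597  0.01715374  0.04866955] 0.025235216710762377 [-1.10015277  0.18804279 -1.75420396]
```

View pics/l_s1.png

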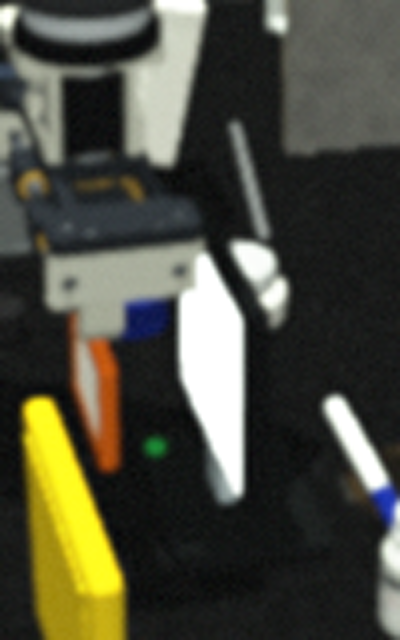

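View pics/l_t1.png

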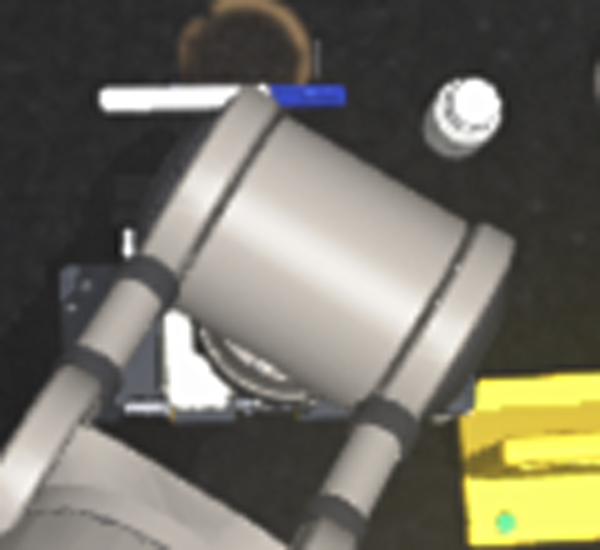

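```bash
python3 - <<'E'
from h import *
c=np.array([.513,-.205,.1333-.0258]);a=.046
ux=np.array([np.cos(a),np.sin(a),0]);uy=np.array([-np.sin(a),np.cos(a),0]);uz=np.array([0,0,1])
L=[]
for sx in(-1,1):
  for sy in(-1,1):
    for z in(-.044,.022): L.append((sx,sy,z))
P=[c+ux*.005*i+uy*.042*j+uz*k for i,j,k in L]
for l,p in zip(L,proj('side',P)): print(l,((p+.5-[290,130])*4-.5).round(0))
f=np.array([.579,-.203,.105])
for j in(-.06,.06):
  for k in(-.055,.055):print('face',j,k,((proj('side',f+uy*j+uz*k)[0]+.5-[290,130])*4-.5).round())
crop('pics/l_side.png','pics/l_s2.png',300,195,360,265,10)
E
```

```text
(-1, -1, -0.044) [104. 471.]
(-1, -1, 0.022) [ 99. 369.]
(-1, 1, -0.044) [ 76. 388.]
(-1, 1, 0.022) [ 71. 291.]
(1, -1, -0.044) [122. 468.]
(1, -1, 0.022) [118. 366.]
(1, 1, -0.044) [ 92. 385.]
(1, 1, 0.022) [ 88. 289.]
face -0.06 -0.055 [239. 491.]
face -0.06 0.055 [240. 319.]
face 0.06 -0.055 [186. 375.]
face 0.06 0.055 [184. 215.]
```

View pics/l_s2.png

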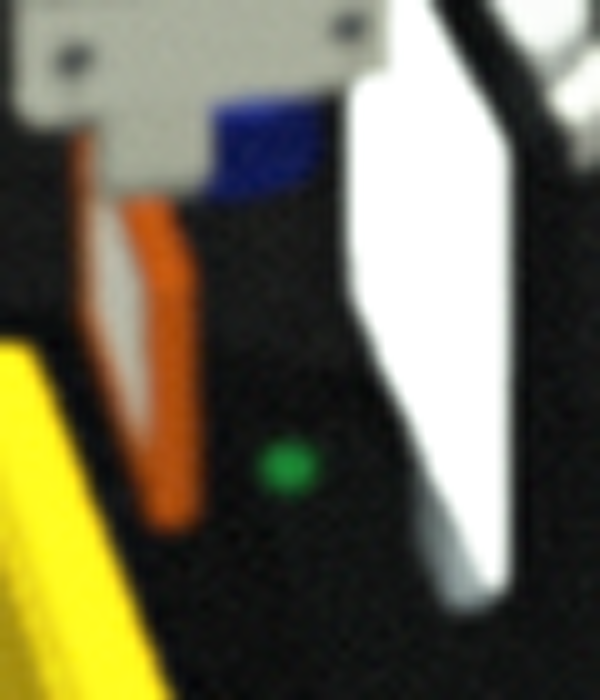

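```bash
python3 - <<'E'
from h import *
g=cv2.cvtColor(cv2.imread('pics/a_top.png'),cv2.COLOR_BGR2GRAY).astype(float)
def edge(lo,hi,pred,z,up):
    pts=[]
    for u in range(348,386):
        v=np.arange(lo,hi);col=g[lo:hi,u]
        th=pred
        for i in range(len(v)-1):
            a,b=col[i],col[i+1]
            if (a<th<=b if up else a>=th>b): pts.append((u,v[i]+(th-a)/(b-a)));break
    P=plane('top',pts,z);x,y=P[:,0],P[:,1]
    k=np.polyfit(y,x,1);r=x-np.polyval(k,y);print(len(P),'yaw',-np.arctan(k[0]),'x at y=-.204',np.polyval(k,-.204),'rms',r.std())
print(g[185:222,360].astype(int))
edge(190,200,150,.16,True);edge(197,208,150,.05,False)
edge(208,222,40,.01,False)
edge(180,190,40,.01,True)
# ends of white: for centring
for v,z in((196,.16),(201,.05)):
    row=g[v,335:405]
    i=np.where(row>150)[0];print(v,335+i.min(),335+i.max(),plane('top',[[335+i.min()-.5,v],[335+i.max()+.5,v]],z))
E
```

```text
[ 65  69  68  67  53  50  62  73  76  65 180 255 255 253 253 254 255 213
  97  69  71  72  72  73  73  73  73  72  73  73  66  41  41  43  45  46
  46]
38 yaw 0.04896852612321263 x at y=-.204 0.5811055761491821 rms 0.00023107968448042378
38 yaw 0.04849177955503343 x at y=-.204 0.577625706686926 rms 0.0003386930660609812Traceback (most recent call last):
  File "<stdin>", line 15, in <module>
  File "<stdin>", line 11, in edge
  File "h.py", line 10, in plane
    o,d=ray(n,uv);return o+d*((z-o[2])/d[:,2])[:,None]
        ~~~^^^^^^
  File "h.py", line 6, in ray
    p=cv2.undistortPoints(np.array(uv,float).reshape(-1,1,2),c['K'],c['dist'])[:,0]
      ~~~~~~~~~~~~~~~~~~~^^^^^^^^^^^^^^^^^^^^^^^^^^^^^^^^^^^^^^^^^^^^^^^^^^^^^
cv2.error: OpenCV(4.12.0) /io/opencv/modules/calib3d/src/undistort.dispatch.cpp:347: error: (-215:Assertion failed) CV_IS_MAT(_src) && CV_IS_MAT(_dst) && (_src->rows == 1 || _src->cols == 1) && (_dst->rows == 1 || _dst->cols == 1) && _src->cols + _src->rows - 1 == _dst->rows + _dst->cols - 1 && (CV_MAT_TYPE(_src->type) == CV_32FC2 || CV_MAT_TYPE(_src->type) == CV_64FC2) && (CV_MAT_TYPE(_dst->type) == CV_32FC2 || CV_MAT_TYPE(_dst->type) == CV_64FC2) in function 'cvUndistortPointsInternal'
```

Call:
carry_out:
  targets:
    - [[0.0015,0.001,0.0025],0]
    - [[0,0,0],0]
    - [[0,0,0],0]
    - [[0,0,0],0]
    - [[0,0,0],0]

```text
time: 15.8
tool_pos: [0.515, -0.2062, 0.1324]
tool_rot: [-3.123, 0.015, 0.049]
contact_force: [-0.8, -0.7, 0.1]
opening: 0.0254
```

```bash
python3 look.py m side top; python3 -c "
from h import *
crop('pics/m_side.png','pics/m_s1.png',250,120,400,280,4)"
```

```text
15.9 [ 0.51501744 -0.20619227  0.13232067] [-3.12266809  0.0149425   0.04895385] 0.02527183778240701 [-0.07286024  0.74155342 -0.1880458 ]
```

View pics/m_s1.png

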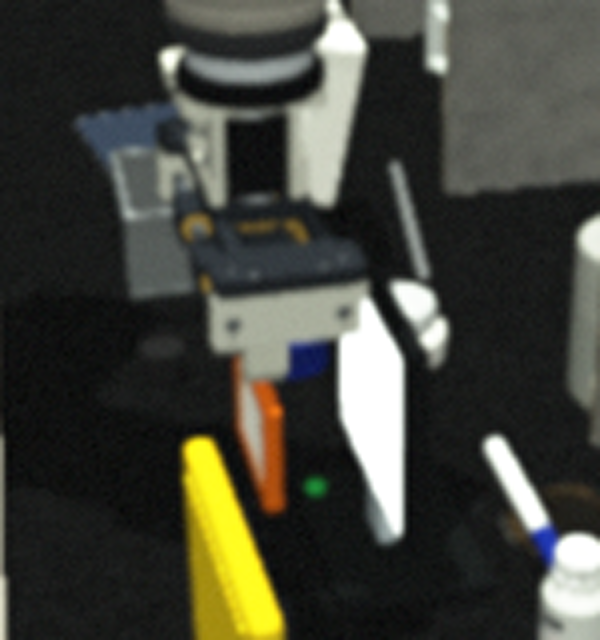

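View pics/m_top.png

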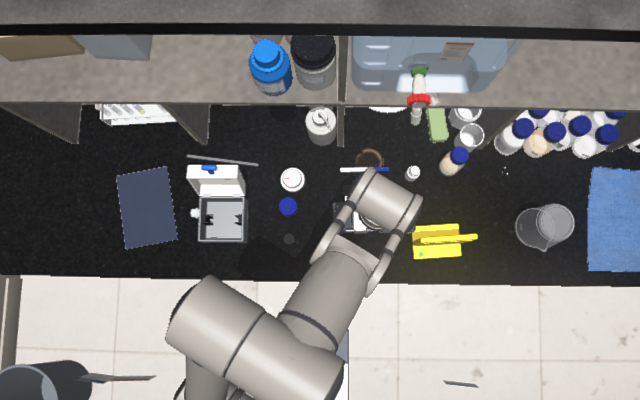

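The side view shows the cassette hanging clear in front of the screen, with its near end at about crop (270, 450) and the glowing face at (370, 440). The top view shows the flap standing open at (215, 178), the housing empty, and the other objects where they started.

```bash
python3 -c "
from cell import order,monitor
print(order.hand_in());s=monitor.observe();print(s['time'],s['tool_pos'],s['opening'])"
```

```text
the job is handed in; nothing more can be done
None
the job is handed in; nothing more can be done
```

The job is done and handed in at about 15.9 s. I opened the flap by its blue bar to about 1.8 rad and it stayed open. I then gripped the cassette by its tab, drew it straight up and carried it to the glowing screen, where the gripper still holds it.

**Position:** By arm readings and the screen as measured from the pictures, the cassette is about 64 mm from the face to its centre and centred sideways to about 1 mm. Its centre is about 1.5 mm higher than the screen's. Its yaw matches the screen's (0.049 rad for both).

**Grip and surroundings:** The gripper holds at 40 N with the fingers 25 mm apart, and the outside force is near zero. In the last pictures nothing else on the bench looked moved.

**Checks that disagreed:**
- **Tilt:** The tool has drifted about 0.01 rad in pitch since the grasp. The side view agrees that the cassette's top leans about 1 degree towards the screen. I did not correct this.
- **Screen edges:** Before the last 1–2 mm adjustment, the side view put the screen's edges up to 4 mm from where my top-view measurement predicted. I took this as mostly glare and relied on the top view.
- **Top view:** The arm blocks the top view of the cassette at the end, so its final place rests on the arm readings and the side view.

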